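# Release the ratchet pawl and lower the hold-down arm

### The arm

A 7-joint arm with a two-finger parallel gripper is mounted at the origin on the work surface. World frame = base frame: x ahead of the robot, y to its left, z up, the work surface at z = 0. Lengths are in mm, angles in rad, forces in N, time in s.
With the tool pointing down it reaches from about 350 to 900 mm from the base axis. Payload 19.9 kg.
Tool frame: the origin (TCP) lies between the finger pads; the fingertips stand 8 mm ahead of it and the grasp point (between the pads) lies 11 mm behind it; z points along the fingers, y is the line along which they close (so a half turn about z gives the same grasp; the last joint's range is limited). The gripper opens to 85 mm and grips with 20 to 120 N. Pads are 22 mm wide; open, the fingers measure 114 mm over their backs; the gripper's body (76 mm by 85 mm) begins 54 mm behind the grasp point. The pads swing forward as they close: fully open they stand 13 mm farther back than shut.
Start: joints at [1.214, 0.417, -0.01, 1.614, 0.005, 1.111, -0.053], TCP at [193.512, -594.269, 239.26] pointing down, gripper open.
Joint ranges: [-2.81, 2.81], [-0.39, 2.02], [-1.27, 1.25], [0.06, 2.57], [-1.19, 4.33], [0.19, 2], [-2.82, 2.82]. Speed limits (rad/s): [1.89, 1.89, 2.39, 2.39, 3.01, 3.01, 3.01].

### API

Orientations are given as a unit quaternion [x, y, z, w].
In Python, from workcell import manip gives the robot as it stands. The module is installed in compiled form; this text tells all that it offers.
- The arm moves only by the shell command python3 -m handwheel 'ROWS' [FORCE]. ROWS is JSON, a list of rows, each a list of 5 numbers: the gripper's target within -1 to 1 (shut at 1, half-way at 0, fully open at -1), then the shift along the tool's x, y, z in units of 25 mm (1.0 is 25 mm), then the turn about the tool's z in units of 10 degrees (1.0 is 10 degrees). In form: [[fingers, tx, ty, tz, spin], ...]. A call has 1 to 20 rows; each row shifts and turns the commanded pose from where the row before left it, along the tool's axes as they then stand; what a row does not reach is not made up. A row lasts 1/8 s, in which the tool goes at most 62.5 mm and 10.7 degrees, less where a joint would pass 70% of its speed; a pose out of reach is approached as far as the arm can. A call is refused whole if a number of a shift passes 1 or a number of a turn 1, either way. A call with a gripper value outside its range is refused whole. The fingers move at their own pace and stop on an object; FORCE is the grip in N (left out, the last holds). Time passes only in rows, so rows that do not move let the fingers close. It gives the time, the measured TCP pose, the force, the opening and the grip force at its end, in the units of the state.
- manip.observe(): the state, without advancing time (a new reading comes with each control period).
- manip.snapshot(name): name is "side" or "top"; returns (picture, depth): 420x560x3 uint8, red, green, blue; 420x560 float32, mm along the optical axis (not along the pixel's ray), 0 where there is no reading.
- manip.camera_info(name): a dict with "K" (3x3 intrinsics, pixels), "dist_coeffs" ([k1, k2, p1, p2, k3] as OpenCV has them; the pictures are not rectified), "extrinsics" (4x4, takes a point from world to camera coordinates). Camera axes: x right, y down, z forward; pixel columns grow to the right and rows downward; lengths in mm; the calibration is good to about 2 mm. A picture is of the moment at which its call begins. camera_info takes no time and is no camera call.
- manip.job_done(): hands the job in; it is judged then, once.
The state is a dict: "clock": time; "qpos": joint angles; "joint_vel": joint speeds; "joint_efforts": joint torques, N m; "ee_pos": TCP position; "eef_rot": TCP orientation; "ft_force": force on the tool from outside, world axes, zero at the start; "torque": the same for the moment, N m; "width": finger opening in mm; "finger_force": force on a finger pad.
Only numpy, scipy, OpenCV 4.12 (cv2) and the standard library are available. Lean on these libraries where they do the work, as an engineer would, in place of code of your own. Each camera call takes 0.05 s, during which the arm holds its last target. There are 200 camera calls.

### The job

The hold-down arm of the ratchet clamp on the aluminium test rig is parked up above the valve block. With your fingertips, press the thumb tab of the pawl fully down so that the pawl swings clear of the teeth and stays there, then push the arm down by its paddle until its rubber foot rests on the block. Only press and push: never lift the arm or anything else, and leave the block and all the other things where they are.

Things in the scene. Friction and masses are not known exactly. Their poses are not given: they have to be found in the camera images.
- rig: Slotted aluminium plate 310 x 180 x 12 mm fixed on the bench (place and yaw vary), clamp along its middle. Origin: centre of underside; x along it from the arm's paddle end (-x) to the pawl's tab end (+x), z up. Steel cheeks (outer faces at y = -22 and +22 mm) reach 126 mm above the bench at x = 50 to 70 mm (pawl pin) and 80 mm at x = -18 to 18 mm (hinge).
- hinge (a point): Centre of the arm's hinge pin, 70 mm above the bench, over the plate's centre. The pin runs along the rig's y. The arm turns about it. Axes as the rig's.
- paddle (a point): Centre of the top face of the black flat paddle at the arm's free end (44 mm along the arm, 60 mm wide): push here. 115 mm along the arm from the hinge and 11 mm above the arm's middle line. Parked: 158 to 170 mm above the bench; down: at rig x = -115 mm, 81 mm up, face level. The steel arm is 22 mm wide, 12 mm thick.
- clamp_arm (a joint): Arm angle, rad: 0 to 0.16 at the start (the arm rises from the hinge towards rig -x, 0.95 minus this value above level), growing as it goes down; at 0.95 it is level with its foot on the block. With the pawl in the teeth it moves only a few degrees: do not force it. Freed, friction holds it where it is left; 2 to 5 N at the paddle move it.
- tab (a point): Centre of the top face of the black ribbed thumb tab on the pawl (32 mm along the rig's x, 40 mm across): press here, straight down. At the start it lies at rig x = +110 mm, 135 mm above the bench; fully pressed it has gone down 21 mm and 3 mm farther along +x, its face sloping 0.4 rad. Pressing takes about 3 N, with a hard stop at the end.
- pawl_pin (a point): Centre of the pin about which the pawl rocks (along the rig's y), at rig x = +60 mm, 117 mm above the bench. The tab centre lies 50 mm from it towards the rig's +x and 18 mm above; the pawl's nose lies 60 mm from it towards -x, hooked into the arm's tooth wheel.
- pawl (a joint): Pawl angle in rad: 0 engaged (0 to 0.02 at the start), grows as the tab is pressed down; the nose is clear of the teeth beyond about 0.25; hard stop at 0.40. No spring: friction keeps it where it is left.
- block: Loose aluminium valve block, 50 x 46 x 34 mm, in a shallow nest on the rig under the arm (rig x = -62 mm; top 52 mm above the bench). Origin: centre of its underside. Not to be moved.
- collar: Loose steel shaft collar, 32 mm across, 14 mm high, on the plate beside the clamp. Origin: centre of its underside. Leave alone.
- valve: Loose small solenoid valve, 71 x 18 x 30 mm, on the plate on the other side of the clamp. Origin: underside. Leave alone.
- screwdriver: Loose screwdriver lying on the bench beyond the rig. Leave alone.
- wrench: Loose wrench lying on the bench left of the rig. Leave alone.
- jar: Loose clear jar with black cap, 56 mm across, 75 mm high, on the bench. Origin: centre of its underside. Leave alone.
- mouse: Loose black computer mouse, 105 x 62 x 34 mm, on the bench. Leave alone.
- air_cylinder: Loose pneumatic cylinder, 180 mm long, 26 mm thick, lying on the bench. Leave alone.

How it is judged:
By the outcome, as a careful person would: the job done as asked, in the order asked, and still so for the second after the job is handed in, with the robot touching nothing.
It also fails if it takes over 38 s, if anything falls off the work surface, if the arm or the gripper's body presses on something with over 40 N, if the wrist force passes 120 N, or if a joint passes its speed limit or range.

## Working session

There is one attempt and no reset: what is moved stays moved. The work goes in short steps, Python scripts to look and compute and a shell command to move; the robot and the scene stay as the last step left them, time stands still between calls to the robot, and variables do not carry over. Pictures are saved under pics/ and viewed, at most 10 in all, crops included, and the job is handed in when it is done.

```bash
mkdir -p pics; cat > h.py <<'E'
import numpy as np, cv2
from workcell import manip
def shot(n,f):
    p,d=manip.snapshot(n); cv2.imwrite(f'pics/{f}.png',p[:,:,::-1]); np.save(f'{f}.npy',d); return p,d
def world(n,d):
    c=manip.camera_info(n);K=np.array(c['K'],float);D=np.array(c['dist_coeffs'],float);E=np.array(c['extrinsics'],float)
    h,w=d.shape;u,v=np.meshgrid(np.arange(w),np.arange(h))
    q=cv2.undistortPoints(np.stack([u,v],-1).reshape(-1,1,2).astype(float),K,D).reshape(h,w,2)
    P=np.dstack([q*d[...,None],d]); return (P-E[:3,3])@E[:3,:3]
E
python3 - <<'E'
from h import *
for n in('top','side'): shot(n,n+'0'); print(manip.camera_info(n)['extrinsics'])
print(manip.observe())
E
```

```text
[[ 1.08623870e-02 -9.99904525e-01 -8.54098703e-03  3.45755487e+01]
 [-9.94166715e-01 -9.88266050e-03 -1.07400539e-01  6.48889628e+02]
 [ 1.07305877e-01  9.65779123e-03 -9.94179147e-01  1.33859452e+03]
 [ 0.00000000e+00  0.00000000e+00  0.00000000e+00  1.00000000e+00]]
[[-7.06278850e-01 -7.07632612e-01 -2.06463879e-02  4.61744195e+02]
 [-4.50866129e-01  4.72105512e-01 -7.57519715e-01  3.72003555e+02]
 [ 5.45792928e-01 -5.25711396e-01 -6.52485714e-01  1.17478066e+03]
 [ 0.00000000e+00  0.00000000e+00  0.00000000e+00  1.00000000e+00]]
{'clock': 0.1, 'qpos': array([ 1.21451154,  0.41788045, -0.01031102,  1.61412348,  0.00471597,
        1.11073079, -0.05302605]), 'joint_vel': array([ 0.00031783, -0.00264011, -0.00123252, -0.00090844,  0.00010905,
       -0.00085668, -0.00124013]), 'joint_efforts': array([ 3.52705225e-03, -8.65813780e+01,  6.81598317e-01, -4.35635591e+01,
        1.93386257e-02,  4.86978883e-03,  2.18730961e-04]), 'ee_pos': array([ 193.40089452, -593.99017005,  238.73992245]), 'eef_rot': array([ 9.87639492e-01,  1.56741573e-01, -1.35765662e-04, -5.42611327e-04]), 'ft_force': array([ 0.67973603, -0.29534575,  0.21874695]), 'torque': array([-0.04025292,  0.04187804,  0.02484475]), 'finger_force': 0.0, 'width': 85.35744619326171}
```

View pics/top0.png

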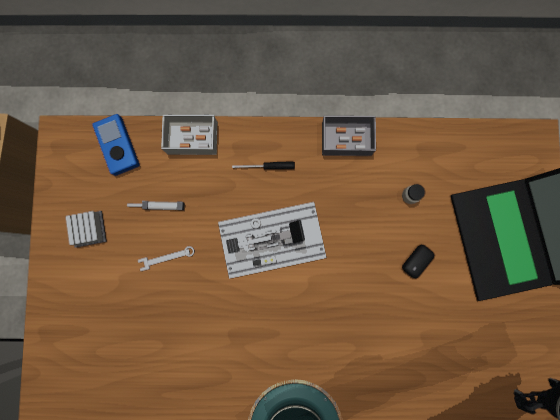

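View pics/side0.png

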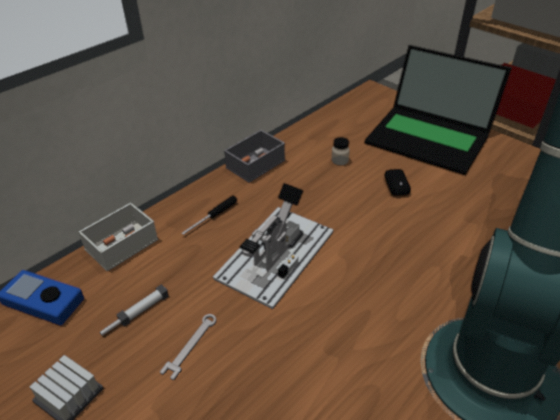

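The top view shows the paddle at about (296,232) and the tab at about (233,245). The rig's +x therefore points left in the image, which is world +y. Next I measure both.

```bash
python3 - <<'E'
from h import *
im=cv2.imread('pics/top0.png');d=np.load('top0.npy');W=world('top',d)
np.set_printoptions(precision=1,suppress=True)
roi=np.zeros(d.shape,bool);roi[195:285,210:335]=1
pl=roi&(abs(W[...,2]-12)<4)
print('plate px',pl.sum(),'bench z',np.median(W[290:310,200:330,2]))
m=cv2.morphologyEx(pl.astype(np.uint8),cv2.MORPH_OPEN,np.ones((3,3)))
pts=W[(m>0)][:,:2].astype(np.float32)
r=cv2.minAreaRect(pts);b=cv2.boxPoints(r);c=np.array(r[0]);print(r)
e=[b[1]-b[0],b[2]-b[1]];l=max(e,key=np.linalg.norm);l=l/np.linalg.norm(l)
if l[1]<0:l=-l
yaw=np.arctan2(l[1],l[0]);print('yaw',yaw)
R=np.array([l,[-l[1],l[0]]])
g=im.max(2)<50
for n,lo,hi in(('paddle',140,190),('tab',115,142)):
    k=roi&(W[...,2]>lo)&(W[...,2]<hi)
    for t,kk in(('all',k),('dark',k&g)):
        P=W[kk];print(n,t,kk.sum(),P.mean(0) if len(P) else '', np.c_[(P[:,:2]-c)@R.T,P[:,2]].mean(0),np.c_[(P[:,:2]-c)@R.T,P[:,2]].min(0),np.c_[(P[:,:2]-c)@R.T,P[:,2]].max(0))
for x in(110,-115,-67): print(x,c+l*x)
print('above 60 min/max rig y',)
s=cv2.resize(im[190:290,205:340],None,fx=5,fy=5,interpolation=cv2.INTER_CUBIC);cv2.imwrite('pics/c1.png',s)
E
```

```text
plate px 3566 bench z -0.3338020306543654
((570.2611694335938, 74.62689208984375), (179.46607971191406, 309.4642639160156), 12.553975105285645)
yaw 1.7899044
paddle all 302 [584.   12.9 159.3] [-63.2   0.  159.3] [-93.4 -29.9 140. ] [109.4  29.5 176.9]
paddle dark 234 [586.6   1.4 161.1] [-75.   -0.  161.1] [-91.5 -29.9 141.5] [-59.5  29.5 176.3]
tab all 461 [558.4 128.1 131.2] [ 54.8  -0.  131.2] [-60.5 -25.  115.3] [126.1  23.2 141.8]
tab dark 10 [552.7 135.8 131.5] [ 63.5   3.9 131.5] [-60.5 -19.1 119.1] [123.   16.  141.5]
110 [546.4 182. ]
-115 [595.3 -37.6]
-67 [584.8   9.2]
above 60 min/max rig y
```

View pics/c1.png

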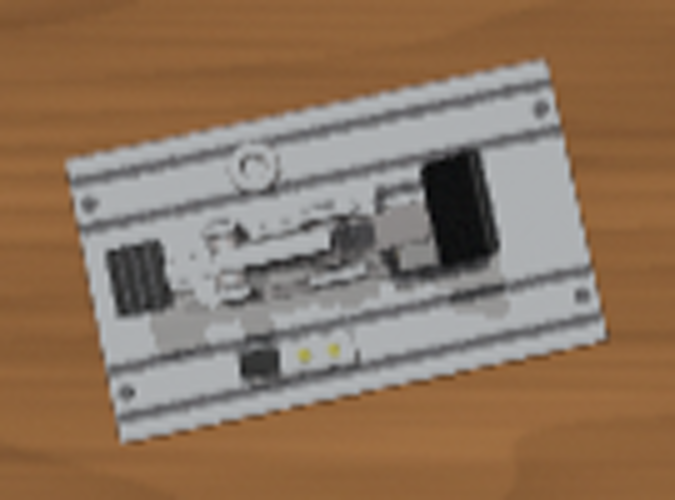

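The plate comes out at 309 x 179 mm, which matches the given size, and its yaw is 1.790. The paddle is at rig (-75, 0, 161), on its expected arc. A 5.5° turn aligns tool x with rig -y and tool y with rig -x. I'll move with the fingers shut.

```bash
python3 -m handwheel '[[1,0,0,0,0.55],[1,0.73,-0.98,0,0],[1,0.73,-0.98,0,0],[1,0.73,-0.98,0,0],[1,0.73,-0.98,0,0],[1,0.73,-0.98,0,0],[1,0.73,-0.98,0,0],[1,0.73,-0.98,0,0],[1,0.73,-0.98,0,0],[1,0.73,-0.98,0,0],[1,0.73,-0.98,0,0],[1,0.73,-0.98,0,0],[1,0.73,-0.98,0,0],[1,0.73,-0.98,0,0],[1,0.73,-0.98,0,0],[1,0.73,-0.98,0,0],[1,0.73,-0.98,0,0],[1,0.73,-0.98,0,0],[1,0.73,-0.98,0,0],[1,0.73,-0.98,0,0]]'
cat > r.py <<'E'
from h import *
from scipy.spatial.transform import Rotation as Ro
def rig(P):
    l=np.array([np.cos(1.7899),np.sin(1.7899)]);P=np.atleast_2d(P);q=P[:,:2]-[570.3,74.6]
    return np.c_[q@l,q@[-l[1],l[0]],P[:,2]]
if __name__=='__main__':
    np.set_printoptions(precision=2,suppress=True)
    o=manip.observe();print('rig',rig(o['ee_pos']),'t',o['clock'],'F',o['ft_force'],'w',o['width']);M=Ro.from_quat(o['eef_rot']).as_matrix()
    print('toolx ang',np.arctan2(M[1,0],M[0,0]),'z',M[:,2])
E
python3 r.py
```

```text
clock: 2.6
ee_pos: [431.1, -63.7, 239.2]
eef_rot: [0.994, 0.109, -0.0, -0.0]
ft_force: [0.5, -0.1, 0.1]
width: -0.1
finger_force: 0.0
rig [[-104.71  165.9   239.2 ]] t 2.6 F [ 0.54 -0.08  0.07] w -0.12695595866274723
toolx ang 0.21868100695908743 z [-0.  0. -1.]
```

```bash
python3 -m handwheel '[[1,0.73,-0.98,0,0],[1,0.73,-0.98,0,0],[1,0.73,-0.98,0,0],[1,0.73,-0.98,0,0],[1,0.73,-0.98,0,0],[1,0.73,-0.98,0,0],[1,0.73,-0.98,0,0],[1,0.73,-0.98,0,0],[1,0.73,-0.98,0,0],[1,0,0,1,0],[1,0,0,1,0],[1,0,0,0,0]]'; python3 r.py
python3 - <<'E'
from h import *
shot('side','s1');im=cv2.imread('pics/s1.png');cv2.imwrite('pics/s1c.png',cv2.resize(im[120:310,180:360],None,fx=3,fy=3,interpolation=cv2.INTER_CUBIC))
E
```

```text
clock: 4.1
ee_pos: [542.5, 185.9, 187.8]
eef_rot: [0.994, 0.109, -0.002, 0.0]
ft_force: [0.4, 0.5, 0.5]
width: -0.2
finger_force: 0.0
rig [[114.71   2.95 187.76]] t 4.1 F [0.43 0.48 0.47] w -0.15022917041976544
toolx ang 0.21894304596071487 z [-0. -0. -1.]
```

View pics/s1c.png

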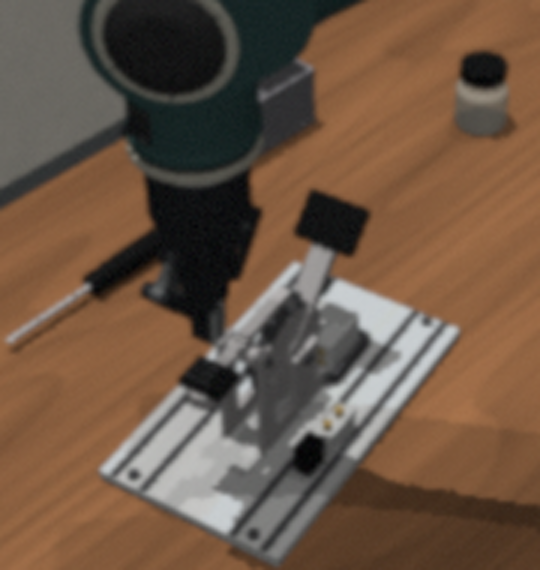

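The fingertip at crop (210,335) hangs above the tab at (210,378), with the gripper body clear. Next I lower onto the tab and start pressing.

```bash
python3 -m handwheel '[[1,0.12,-0.15,0.6,0],[1,0,0,0.6,0],[1,0,0,0.4,0],[1,0,0,0.2,0],[1,0,0,0.16,0],[1,0,0,0.16,0],[1,0,0,0.16,0],[1,0,0,0,0]]'; python3 r.py;  python3 -m handwheel '[[1,0,0,0.16,0],[1,0,0,0.16,0],[1,0,0,0,0]]'; python3 r.py
```

```text
clock: 5.15
ee_pos: [545.5, 190.6, 132.1]
eef_rot: [0.994, 0.109, -0.0, 0.0]
ft_force: [-0.6, 1.1, 1.1]
width: -0.3
finger_force: 0.3
rig [[118.58  -1.04 132.13]] t 5.15 F [-0.6   1.1   1.13] w -0.305012703386419
toolx ang 0.21886570874407268 z [-0. -0. -1.]
clock: 5.52
ee_pos: [545.5, 190.5, 123.9]
eef_rot: [0.994, 0.109, -0.0, 0.0]
ft_force: [-0.1, 0.4, 0.5]
width: 0.0
finger_force: 0.3
rig [[118.49  -0.93 123.9 ]] t 5.525 F [-0.11  0.42  0.54] w 0.010050517557388497
toolx ang 0.21879929156400296 z [-0. -0. -1.]
```

```bash
python3 -m handwheel '[[1,0,0,0.1,0],[1,0,0,0,0]]'; python3 -m handwheel '[[1,0,0,0.1,0],[1,0,0,0,0]]';python3 -m handwheel '[[1,0,0,0.1,0],[1,0,0,0,0]]'
python3 - <<'E'
from h import *
shot('side','s2');im=cv2.imread('pics/s2.png');cv2.imwrite('pics/s2c.png',cv2.resize(im[170:300,205:335],None,fx=4,fy=4,interpolation=cv2.INTER_CUBIC))
E
```

```text
clock: 5.78
ee_pos: [545.8, 190.4, 122.4]
eef_rot: [0.994, 0.109, 0.0, 0.0]
ft_force: [-4.8, -0.3, 14.7]
width: -0.1
finger_force: 6.6
clock: 6.02
ee_pos: [546.2, 190.5, 121.2]
eef_rot: [0.994, 0.109, 0.001, 0.0]
ft_force: [-10.4, -4.7, 35.0]
width: -0.2
finger_force: 15.5
clock: 6.28
ee_pos: [546.6, 190.5, 120.0]
eef_rot: [0.994, 0.109, 0.001, 0.001]
ft_force: [-18.4, -7.7, 57.1]
width: 0.1
finger_force: 24.7
```

View pics/s2c.png

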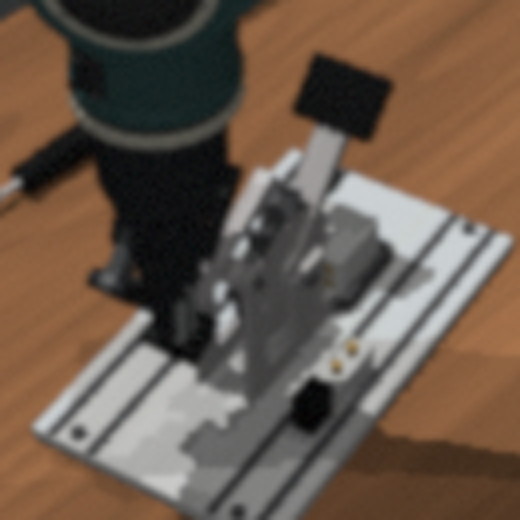

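The force climbed from 0.5 to 57 N within 4 mm at TCP z≈123, so the tab is on its hard stop at the expected height. I retract, move over the paddle and check the tab from above.

```bash
python3 -m handwheel '[[1,0,0,-0.3,0],[1,0,0,-1,0],[1,0,0,-1,0],[1,0,0,-1,0],[1,0,0,-1,0],[1,0,0.9,0,0],[1,0,0.9,0,0],[1,0,0.9,0,0],[1,0,0.9,0,0],[1,0,0.9,0,0],[1,0,0.9,0,0],[1,0,0.9,0,0],[1,0,0.9,0,0],[1,0,0,0,0]]'; python3 r.py
python3 - <<'E'
from r import *
np.set_printoptions(precision=1,suppress=True)
p,d=shot('top','t2');Q=rig(world('top',d).reshape(-1,3))
for x in range(96,130,4):
    k=(abs(Q[:,0]-x)<2)&(abs(Q[:,1])<16)&(Q[:,2]>80);print(x,k.sum(),np.median(Q[k,2]) if k.any() else '')
E
```

```text
clock: 8.07
ee_pos: [584.7, 12.5, 223.9]
eef_rot: [0.994, 0.108, -0.0, 0.0]
ft_force: [-0.4, 0.7, 0.5]
width: -0.0
finger_force: 0.0
rig [[-63.7   -0.56 223.91]] t 8.075 F [-0.4   0.7   0.53] w -0.02970926746209296
toolx ang 0.21565525906605204 z [-0. -0. -1.]
96 10 117.42621774133994
100 16 118.7099736375887
104 15 116.4896279748743
108 13 114.95288727571777
112 16 115.02248501555907
116 14 111.77203522176563
120 13 110.27551839288492
124 16 109.74330837189967
128 4 107.93981576755368
```

The tab stayed down: face centre about 114 mm up, slope about 0.4. I lower onto the paddle and follow its arc.

```bash
python3 -m handwheel '[[1,0,0,0.8,0],[1,0,0,0.8,0],[1,0,0,0.4,0],[1,0,0,0.23,0],[1,0,0.19,0.15,0],[1,0,0.19,0.16,0]]';  python3 -m handwheel '[[1,0,0.17,0.17,0],[1,0,0.17,0.17,0],[1,0,0.16,0.18,0],[1,0,0.16,0.18,0],[1,0,0.14,0.2,0],[1,0,0.14,0.2,0]]'; python3 r.py
python3 - <<'E'
from h import *
shot('side','s3');im=cv2.imread('pics/s3.png');cv2.imwrite('pics/s3c.png',cv2.resize(im[150:300,205:355],None,fx=4,fy=4,interpolation=cv2.INTER_CUBIC))
E
```

```text
clock: 8.88
ee_pos: [586.9, 5.7, 161.0]
eef_rot: [0.994, 0.109, 0.0, -0.0]
ft_force: [-0.2, 3.1, 1.1]
width: 0.4
finger_force: 1.2
clock: 9.62
ee_pos: [591.8, -17.5, 132.9]
eef_rot: [0.994, 0.109, -0.0, -0.0]
ft_force: [0.1, 1.9, 0.8]
width: -0.2
finger_force: 1.0
rig [[-94.61  -0.93 132.92]] t 9.625 F [0.07 1.91 0.81] w -0.1941078503730921
toolx ang 0.21876514516548182 z [-0.  0. -1.]
```

View pics/s3c.png

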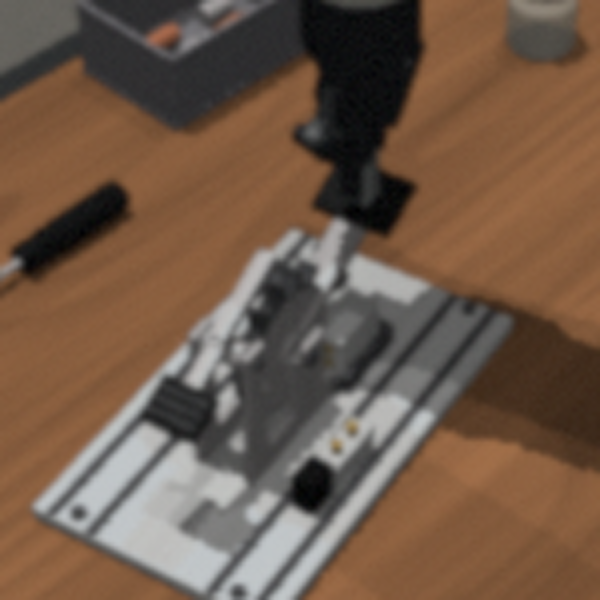

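The fingertips at crop (365,200) sit on the paddle at (365,205). The arm is going down freely and the tab at (180,405) is still pressed. I continue along the arc.

```bash
python3 -m handwheel '[[1,0,0.16,0.21,0],[1,0,0.16,0.21,0],[1,0,0.12,0.22,0],[1,0,0.12,0.22,0],[1,0,0.09,0.22,0],[1,0,0.08,0.22,0],[1,0,0.05,0.15,0],[1,0,0,0,0]]';  python3 -m handwheel '[[1,0,0.04,0.12,0],[1,0,0,0,0]]'; python3 -m handwheel '[[1,0,0.02,0.12,0],[1,0,0,0,0]]'; python3 r.py
```

```text
clock: 10.68
ee_pos: [595.9, -36.6, 96.7]
eef_rot: [0.994, 0.109, -0.0, 0.0]
ft_force: [0.5, 0.6, 0.6]
width: 0.1
finger_force: 0.0
clock: 10.92
ee_pos: [596.2, -37.4, 93.9]
eef_rot: [0.994, 0.109, -0.0, -0.0]
ft_force: [-0.6, -0.1, 0.5]
width: 0.1
finger_force: 0.0
clock: 11.18
ee_pos: [596.3, -37.9, 90.8]
eef_rot: [0.994, 0.109, -0.0, -0.0]
ft_force: [0.4, -0.9, 0.0]
width: -0.2
finger_force: 0.0
rig [[-115.46   -0.9    90.81]] t 11.175 F [ 0.36 -0.85  0.04] w -0.16243547081761464
toolx ang 0.21871871856014102 z [-0.  0. -1.]
```

```bash
for i in 1 ; do python3 -m handwheel '[[1,0,0,0.08,0],[1,0,0,0,0]]'; done; python3 -m handwheel '[[1,0,0,0.06,0],[1,0,0,0,0]]'
python3 - <<'E'
from h import *
shot('side','s4');im=cv2.imread('pics/s4.png');cv2.imwrite('pics/s4c.png',cv2.resize(im[150:300,205:355],None,fx=4,fy=4,interpolation=cv2.INTER_CUBIC))
E
```

```text
clock: 11.42
ee_pos: [596.4, -38.0, 89.0]
eef_rot: [0.994, 0.109, -0.0, 0.0]
ft_force: [-0.4, -1.0, 2.3]
width: -0.1
finger_force: 1.2
clock: 11.68
ee_pos: [596.5, -38.1, 88.7]
eef_rot: [0.994, 0.109, 0.0, 0.0]
ft_force: [-8.5, -1.5, 23.2]
width: 0.0
finger_force: 11.9
```

View pics/s4c.png

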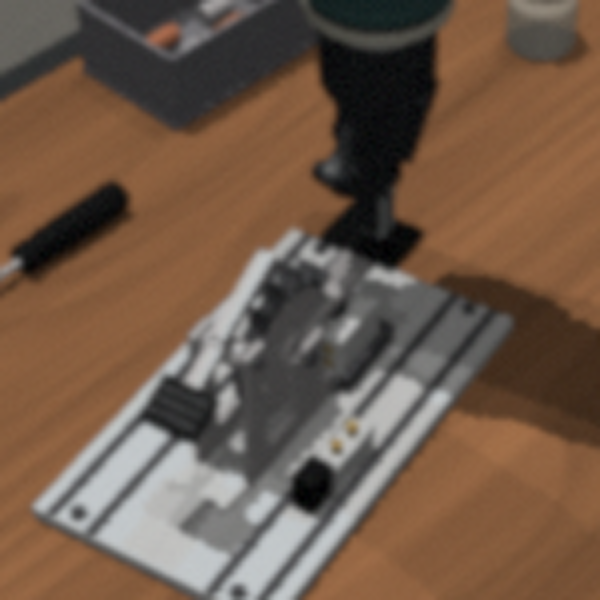

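The arm is level and the fingertips met a firm stop at TCP 89, which is 81 mm at the tips as expected. I retract straight up, then back off and verify.

```bash
python3 -m handwheel '[[1,0,0,-0.2,0],[1,0,0,-0.8,0],[1,0,0,-1,0],[1,0,0,-1,0],[1,0,0,-1,0],[1,0,0,-1,0],[1,-0.5,1,0,0],[1,-0.5,1,0,0],[1,-0.5,1,0,0],[1,-0.5,1,0,0],[1,-0.5,1,0,0],[1,-0.5,1,0,0],[1,-0.5,1,0,0],[1,0,0,0,0],[1,0,0,0,0]]'
python3 - <<'E'
from r import *
np.set_printoptions(precision=1,suppress=True)
p,d=shot('top','t3');Q=rig(world('top',d).reshape(-1,3))
for x in list(range(-136,-92,6))+[104,112,120]:
    k=(abs(Q[:,0]-x)<3)&(abs(Q[:,1])<16)&(Q[:,2]>30);print(x,k.sum(),np.median(Q[k,2]) if k.any() else '')
a=cv2.imread('pics/top0.png')[190:290,205:340];b=cv2.imread('pics/t3.png')[190:290,205:340]
cv2.imwrite('pics/c3.png',cv2.resize(np.vstack([a,b]),None,fx=3,fy=3,interpolation=cv2.INTER_CUBIC))
E
```

```text
clock: 13.6
ee_pos: [549.2, -226.9, 213.2]
eef_rot: [0.994, 0.109, 0.0, -0.0]
ft_force: [-0.5, 0.8, -0.7]
width: -0.1
finger_force: 0.0
-136 12 80.53972653367492
-130 20 79.7464258607589
-124 23 80.26751117899376
-118 22 80.95790385932924
-112 22 81.61094528973192
-106 21 80.89300679660461
-100 21 79.17487211523049
-94 20 80.38974215981209
104 22 116.96257922142777
112 22 112.73367416127908
120 21 110.19495238853037
```

View pics/c3.png

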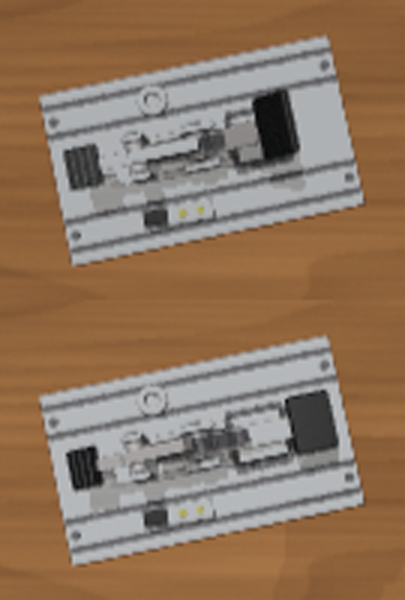

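The paddle is level at about 80.5 mm (crop 312,420) and the tab is down (crop 85,467). The collar and valve have not moved, and the robot is clear.

```bash
python3 -c "
from workcell import manip
print(manip.job_done())"
```

```text
the job is handed in; nothing more can be done
None
```

The pawl tab is pressed to its stop and stays there, the clamp arm is level at the height where its foot rests on the block, and the job was handed in at about 13.7 s with the robot clear and the collar and valve unmoved.

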